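Push the vial carrier round the track corner into its dock

TASK

With the gripper's fingers shut, push the vial carrier along its guide track, round the corner past the sprung disc, past the sprung catch and fully home against the stop of the dock, so that the little steel pin in the stop is pushed in flush; then back away and leave it there. Push gently, never with more than 25 N, and do not grip, lift or tip the carrier. Leave the rack, tray and box on the bench alone.

Things in the scene. Friction and masses are not known exactly. Their poses are not given: they have to be found in the camera images.
- carrier_mid (a point): Centre, half-way up (22.5 mm), of the vial carrier: a loose black plastic puck standing in the entry lane; 60 mm diameter, body 45 mm tall (straight side to 40 mm, then a 40 mm collar), about 300 g (differs), with a short white-capped vial fixed in its middle, 63 mm tall in all. z up; its turn about z does not matter. It starts 15 to 65 mm before the bend.
- track: Fixed L-shaped track module. Origin on the bench under the lane centre where the bend begins; z up. Grey bed 8 mm thick; aluminium rails rise 14 mm above it, 64 mm apart (2 mm play each side of the carrier). In its axes the lane centre line runs along -y at x=0 down to (0,0), then a quarter bend of 90 mm radius about (90,0) to (90,-90) mm, then along +x at y=-90 into the dock.
- lane_start (a point): Point on the bed (8 mm up) at the middle of the open end of the entry lane; (0, 170) mm in the track's axes. Axes as the track's. A finger up to 40 mm wide fits the lane behind the carrier. Inside the bend a white sprung disc (80 mm wide, 18 to 34 mm above the bed, does not turn) reaches over the inner rail and presses the passing carrier on the outer rail: pushing it by takes 4 to 10 N.
- exit_start (a point): Point on the bed at the middle of the lane where the bend ends and the exit lane begins; (90, -90) mm in the track's axes. Axes as the track's. The dock, a white L-shaped block 40 mm tall above the bed, closes the exit lane and flanks its outer (-y) side. It is clamped anywhere in 40 mm slots, unmeasured: the carrier's centre when home lies 40 to 80 mm beyond this point along +x.
- seat_pin (a joint): Feeler pin in the middle of the dock's hard stop face, 24 mm above the bed. 0 = out, 6 mm proud; 0.006 m = flush, carrier home. Too weak (under 0.5 N) to feel. Before it, a sprung upright roller reaches 9 mm into the lane over the outer rail: carrier meets it 34 mm before home, is past it 15 mm before home and is then held in. Passing takes 3 to 8 N; at the stop the force jumps within 1 mm.
- tube_rack: Bystander: loose red tube rack, 210 x 95 x 40 mm, origin under its centre. Leave alone.
- tray: Bystander: loose blue open tray, 150 x 90 x 35 mm, origin under its centre. Leave alone.
- tip_box: Bystander: loose green and yellow pipette-tip box, 120 x 85 x 57 mm, origin under its centre. Leave alone.
There are look-alikes about, which are no part of the job. What is meant by the part that bears carrier_mid is not blue, orange or turquoise, and is the smaller of those in its own colour.

How it is judged:
By the outcome, as a careful person would: the job done as asked, in the order asked, and still so for the second after the job is handed in, with the robot touching nothing.
It also fails if it takes over 70 s, if anything falls off the work surface, if the arm or the gripper's body presses on something with over 40 N, if the wrist force passes 120 N, or if a joint passes its speed limit or range.

ROBOT

A 7-joint arm with a two-finger parallel gripper is mounted at the origin on the work surface. World frame = base frame: x ahead of the robot, y to its left, z up, the work surface at z = 0. Lengths are in m, angles in rad, forces in N, time in s.
With the tool pointing down it reaches from about 0.35 to 0.9 m from the base axis. Payload 19.9 kg.
Tool frame: the origin (TCP) lies midway between the tips of the shut fingers; the grasp point (between the pads) lies grip_depth behind it (grip_depth is the distance from the TCP to the grasp point, in m); z points along the fingers, x is the direction in which the jaws open and shut, and the axes are right-handed (so a half turn about z gives the same grasp; the last joint's range is limited). The gripper opens to 85 mm and grips with 20 to 120 N. Pads are 22 mm wide; open, the fingers measure 114 mm over their backs; the gripper's body (76 mm by 85 mm) begins 54 mm behind the grasp point. The pads swing forward as they close: fully open they stand 13 mm farther back than shut.
Start: joints at [-1.327, 0.417, -0.01, 1.614, 0.005, 1.111, -0.053], TCP at [0.176, 0.6, 0.231] pointing down, gripper open.
Joint ranges: [-2.81, 2.81], [-0.39, 2.02], [-1.27, 1.25], [0.06, 2.57], [-1.19, 4.33], [0.19, 2], [-2.82, 2.82]. Speed limits (rad/s): [1.89, 1.89, 2.39, 2.39, 3.01, 3.01, 3.01].

INTERFACE

Orientations are given as a unit quaternion [x, y, z, w].
In Python, from rig import move_to, servo_line, move_j, open_gripper, gripper_close, dwell, ik, sense, read_camera, get_calibration, IKError, hand_in, masks_of, tip_of, grip_depth gives the robot as it stands. Calls block until the motion is done:
- move_to(position, orientation): joint-space move of the TCP to a pose.
- servo_line(position, rot=None, feed=0.15, contact_N=None): straight line of the TCP; rot=None keeps the orientation; feed is the mean speed in m/s. With contact_N (N) it stops when the force on the tool has changed by that much, and returns True; else False.
- move_j(angles): joint-space move.
- open_gripper() and gripper_close(effort=None): open the fingers fully, or close them until they stop; effort is the grip in N (None keeps the last).
- dwell(seconds).
- ik(position, orientation): joint angles nearest the present ones, or None.
- sense(): the state.
- read_camera(name): name is "scene" or "side" or "wrist"; returns the picture (384x512x3 uint8, red, green, blue); there is no depth.
- get_calibration(name): a dict with "fov_y" (degrees; the focal length in pixels is half the picture's height over the tangent of half this angle, whatever the lens; pixels are square), "cx", "cy" (the principal point, pixels), "k1" (the pictures are not rectified: a ray, as slopes to the right and down, at radius r is drawn at 1 + k1 r^2 times it, then the intrinsics apply), "xyz" and "attitude" of the camera in the world. Camera axes: x right, y down, z forward; pixel columns grow to the right and rows downward; lengths in m; the calibration is good to about 2 mm. A picture is of the moment at which its call begins: read the wrist's pose just before it. get_calibration takes no time and is no camera call; for the wrist camera it gives the pose at the moment of the call.
A pose or a line that the arm cannot do raises IKError and nothing moves.
- hand_in(): hands the job in, once; it reports no verdict.
Trained networks look in the newest picture that a camera, given by its name, has taken for a name from the list of things; names that differ only in an ending like _2 or _b are one class to them, and where a whole thing is asked for, a point or a joint stands for the part that bears it (a point fixed in the world has none). Each returns a list of dicts, best first, with "confidence" (0 to 1); they miss things now and then, are a little off and sometimes report something else, mostly with a low value. They report only what shows in the picture. A call takes as long as a camera call. They do not tell look-alikes from the thing itself.
- masks_of(camera, label): "pixels" (384x512 bool, what is visible of it).
- tip_of(camera, label): "centre" ([x, y, z] in m, in the coordinates of the camera as it stood for that picture, good to about 4 mm: a listed point, or the origin of a listed thing).
The state is a dict: "clock": time; "joints": joint angles; "joint_vel": joint speeds; "joint_torque": joint torques, N m; "eef_pos": TCP position; "tool_rot": TCP orientation; "ft_force": force on the tool from outside, world axes, zero at the start; "moment": the same for the moment, N m; "grip_width": finger opening in m.
Only numpy, scipy, OpenCV 4.12 (cv2) and the standard library are available. Lean on these libraries where they do the work, as an engineer would, in place of code of your own. Each camera call takes 0.05 s, during which the arm holds its last target.

## Working session

There is one attempt and no reset: what is moved stays moved. The work goes in short steps, each a Python script; the robot and the scene stay as the last script left them, time stands still between calls to the robot, and variables do not carry over. Pictures are saved under pics/ and viewed, and the job is handed in when it is done.

```bash
ls; mkdir -p pics; python3 - <<'E'
from rig import *
import cv2
for n in ["scene","side","wrist"]:
    im=read_camera(n); cv2.imwrite(f"pics/{n}0.png",im[:,:,::-1])
    c=get_calibration(n); print(n,c)
    for l in ["carrier_mid","track","lane_start","exit_start","seat_pin"]:
        try:
            print(l,[(round(d["confidence"],2),[round(float(x),3) for x in d["centre"]]) for d in tip_of(n,l)])
        except Exception as e: print(l,e)
print(sense(),grip_depth)
E
```

```text
pics
scene {'fov_y': 45.87149019952516, 'cx': 258.04869591496015, 'cy': 192.14279131018526, 'k1': -0.1514327511237431, 'xyz': array([1.2498281 , 0.24471206, 1.38831033]), 'attitude': array([ 0.56873544,  0.77937446, -0.21220856, -0.15518692])}
carrier_mid [(0.85, [0.138, 0.22, 1.462]), (0.79, [0.348, -0.038, 1.603]), (0.79, [0.095, -0.089, 1.641]), (0.69, [0.226, -0.086, 1.619])]
track [(0.68, [0.389, 0.225, 1.483]), (0.59, [0.098, 0.03, 1.595])]
lane_start [(0.79, [0.264, 0.056, 1.575]), (0.52, [-0.011, 0.091, 1.551])]
exit_start [(0.61, [-0.012, 0.089, 1.549])]
seat_pin it knows: carrier_mid, exit_start, lane_start, tip_box, track, tray, tube_rack
side {'fov_y': 42.7385977447161, 'cx': 255.40053761134183, 'cy': 200.3079607021067, 'k1': -0.002779559400880134, 'xyz': array([ 0.45938621, -1.16527395,  1.24723325]), 'attitude': array([ 0.92710493, -0.00509274,  0.0099346 , -0.37463558])}
carrier_mid [(0.77, [-0.031, -0.086, 1.774]), (0.71, [0.177, -0.135, 1.839]), (0.64, [-0.166, -0.216, 1.901]), (0.57, [-0.144, -0.023, 1.723]), (0.55, [-0.177, -0.129, 1.807])]
track [(0.63, [-0.03, -0
[... 571 characters left out ...]
: 0.75, 'joints': array([-1.32648931,  0.4174134 , -0.01029304,  1.61358912,  0.00470187,
        1.11068837, -0.05301371]), 'joint_vel': array([-0.00023579,  0.00041545, -0.00267502,  0.00050204, -0.00048243,
       -0.00184034, -0.00014545]), 'joint_torque': array([ 1.58522165e-03, -8.64081359e+01,  6.78974446e-01, -4.35190094e+01,
        1.92214170e-02,  2.07283374e-03,  5.04176012e-05]), 'eef_pos': array([0.17620569, 0.59963619, 0.23125633]), 'tool_rot': array([ 8.00608321e-01,  5.99188046e-01, -1.56953828e-05,  3.91703332e-05]), 'ft_force': array([-0.3024912 ,  0.69638354,  0.26805298]), 'moment': array([ 0.02524974, -0.00045771, -0.01737495]), 'grip_width': 0.08553060747471987} 0.0187
```

View pics/scene0.png

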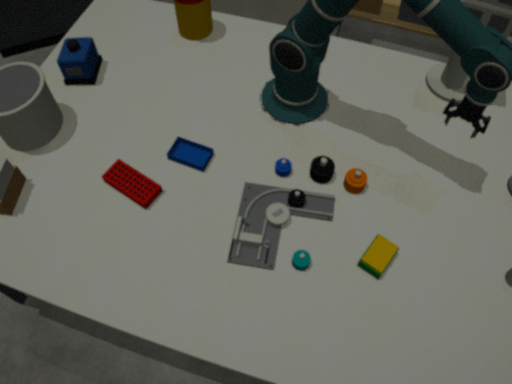

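View pics/side0.png

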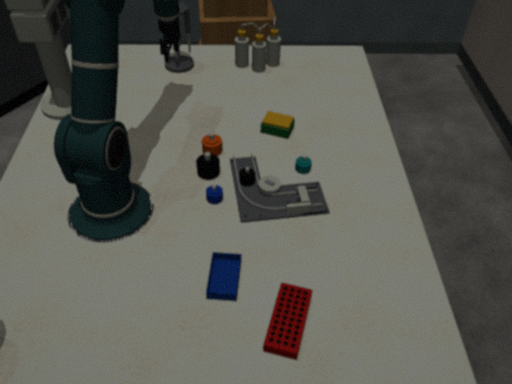

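```bash
cat > h.py <<'E'
import numpy as np, cv2
from scipy.spatial.transform import Rotation as R
from rig import *
def K(c):
    f=192/np.tan(np.radians(c["fov_y"]/2)); return f
def to_world(c,p): return R.from_quat(c["attitude"]).apply(p)+c["xyz"]
def project(c,P):
    p=R.from_quat(c["attitude"]).inv().apply(np.atleast_2d(P)-c["xyz"])
    s=p[:,:2]/p[:,2:]; r2=(s**2).sum(1,keepdims=True); s=s*(1+c["k1"]*r2)
    return s*K(c)+[c["cx"],c["cy"]]
def ray(c,uv,z):
    d=(np.asarray(uv,float)-[c["cx"],c["cy"]])/K(c); s=d.copy()
    for _ in range(30): s=d/(1+c["k1"]*(s@s))
    v=R.from_quat(c["attitude"]).apply([s[0],s[1],1]); t=(z-c["xyz"][2])/v[2]
    return c["xyz"]+t*v
E
python3 - <<'E'
from h import *
D={"scene":[("car",[0.138,0.22,1.462]),("car",[0.348,-0.038,1.603]),("car",[0.095,-0.089,1.641]),("car",[0.226,-0.086,1.619]),("track",[0.389,0.225,1.483]),("track",[0.098,0.03,1.595]),("ls",[0.264,0.056,1.575]),("ls",[-0.011,0.091,1.551]),("ex",[-0.012,0.089,1.549])],
"side":[("car",[-0.031,-0.086,1.774]),("car",[0.177,-0.135,1.839]),("car",[-0.166,-0.216,1.901]),("car",[-0.144,-0.023,1.723]),("car",[-0.177,-0.129,1.807]),("track",[-0.03,-0.041,1.776]),("ls",[-0.05,-0.17,1.888]),("ex",[0.082,0.009,1.72])]}
for n in D:
    c=get_calibration(n)
    for l,p in D[n]:
        w=to_world(c,np.array(p)); print(n,l,w.round(3),project(c,w).round(0))
E
```

```text
scene car [0.682 0.208 0.017] [[301. 260.]]
scene car [0.338 0.319 0.026] [[356. 181.]]
scene car [0.355 0.059 0.019] [[284. 168.]]
scene car [0.328 0.188 0.037] [[321. 168.]]
scene track [ 0.599  0.446 -0.004] [[375. 260.]]
scene track [ 0.474  0.1   -0.001] [[286. 201.]]
scene ls [0.454 0.268 0.003] [[334. 208.]]
scene ls [0.578 0.019 0.006] [[255. 219.]]
scene ex [0.578 0.018 0.008] [[255. 218.]]
side car [0.468 0.129 0.031] [[247. 177.]]
side car [0.678 0.206 0.021] [[303. 164.]]
side car [0.336 0.313 0.028] [[213. 145.]]
side car [0.354 0.05  0.022] [[214. 194.]]
side car [0.323 0.186 0.035] [[207. 165.]]
side track [ 0.469  0.098 -0.002] [[247. 189.]]
side ls [0.452 0.269 0.007] [[242. 156.]]
side ex [0.58  0.021 0.005] [[279. 203.]]
```

The carrier candidates in the scene image are:
- blue, at (284,168)
- large black, at (321,168)
- orange, at (356,181)
- turquoise, at (301,260)
- small black, in the entry lane at (297,198)

The small black one fits: it isn't an excluded colour, it's the smaller of the two blacks, and it stands in the lane. I'll confirm that from close up with the wrist camera and get a finer track pose at the same time.

```bash
cat >> h.py <<'E'
def quat_heading(a,s=1):
    """tool down, s*tool-y along world heading angle a"""
    y=s*np.array([np.cos(a),np.sin(a),0]); z=np.array([0,0,-1.]); x=np.cross(y,z)
    return R.from_matrix(np.stack([x,y,z],1)).as_quat()
E
python3 - <<'E'
from h import *
s=sense(); c=get_calibration("wrist")
T=R.from_quat(s["tool_rot"]); 
off=T.inv().apply(c["xyz"]-s["eef_pos"]); look=T.inv().apply(R.from_quat(c["attitude"]).apply([0,0,1]))
print("cam in tool",off.round(3),"look",look.round(3), "cam x",T.inv().apply(R.from_quat(c["attitude"]).apply([1,0,0])).round(3))
a0=np.radians(-83.7)
for sg in (1,-1):
  for p,a in [((.45,.25,.03),a0),((.5,.06,.03),a0+.8),((.6,.025,.03),a0+np.pi/2)]:
    q=ik(list(p),list(quat_heading(a,sg))); print(sg,p,None if q is None else np.round(q,2))
q=quat_heading(a0+np.pi/4,1)
for sg in (1,-1):
  q=quat_heading(a0+np.pi/4,sg); T2=R.from_quat(q)
  # camera looking: find TCP such that camera axis hits (0.53,0.10,0.02) with cam height .45
  h=.42; v=T2.apply(look); cam=np.array([.53,.10,.02])-v*((h-.02)/-v[2]); tcp=cam-T2.apply(off)
  print(sg,tcp.round(3),ik(list(tcp),list(q)))
E
```

```text
cam in tool [-0.001 -0.065 -0.143] look [-0.     0.258  0.966] cam x [1. 0. 0.]
1 (0.45, 0.25, 0.03) [-0.87  0.55  0.37  2.03 -0.33  0.62 -0.17]
1 (0.5, 0.06, 0.03) [-0.46  0.53  0.34  2.06 -0.3   0.6   1.  ]
1 (0.6, 0.025, 0.03) [-0.28  0.64  0.25  1.81 -0.23  0.71  1.77]
-1 (0.45, 0.25, 0.03) [-0.39  0.53 -0.21  2.02  0.18  0.62  2.53]
-1 (0.5, 0.06, 0.03) [-0.99  0.84  1.08  2.07 -1.01  0.89 -1.54]
-1 (0.6, 0.025, 0.03) [-0.56  0.73  0.63  1.82 -0.59  0.79 -1.07]
1 [0.498 0.127 0.277] [-0.71610505  0.18315628  0.46256566  1.8449956  -0.08982405  1.13387538
  0.67320597]
-1 [0.562 0.073 0.277] [-0.99636407  0.449982    1.08676363  1.73276092 -0.4226313   1.21859938
 -2.04636721]
```

```bash
python3 - <<'E'
from h import *
gripper_close()
move_to([0.498,0.127,0.277],list(quat_heading(np.radians(-83.7+45))))
c=get_calibration("wrist"); im=read_camera("wrist"); np.savez("w1.npz",im=im,**c)
cv2.imwrite("pics/w1.png",cv2.resize(im[:,:,::-1],(800,600),interpolation=cv2.INTER_CUBIC))
for l in ["carrier_mid","track","lane_start","exit_start"]:
    for d in tip_of("wrist",l):
        w=to_world(c,np.array(d["centre"])); print(l,round(d["confidence"],2),w.round(4),project(c,w).round(0))
s=sense(); print(s["clock"],s["eef_pos"],s["grip_width"],s["ft_force"])
E
```

```text
carrier_mid 0.93 [0.4706 0.1368 0.0314] [[251. 140.]]
carrier_mid 0.6 [0.3515 0.0495 0.0206] [[144. 110.]]
carrier_mid 0.57 [0.3285 0.1885 0.0361] [[209.  19.]]
carrier_mid 0.57 [0.6829 0.2098 0.0241] [[381. 223.]]
track 0.76 [ 4.786e-01  9.800e-02 -3.000e-04] [[234. 159.]]
lane_start 0.93 [0.455  0.2627 0.0085] [[317.  70.]]
exit_start 0.83 [0.5752 0.017  0.0112] [[233. 241.]]
3.825 [0.49793502 0.12740755 0.2769044 ] 4.4347079319943465e-06 [ 0.62765994 -0.47686658 -0.58060964]
```

View pics/w1.png

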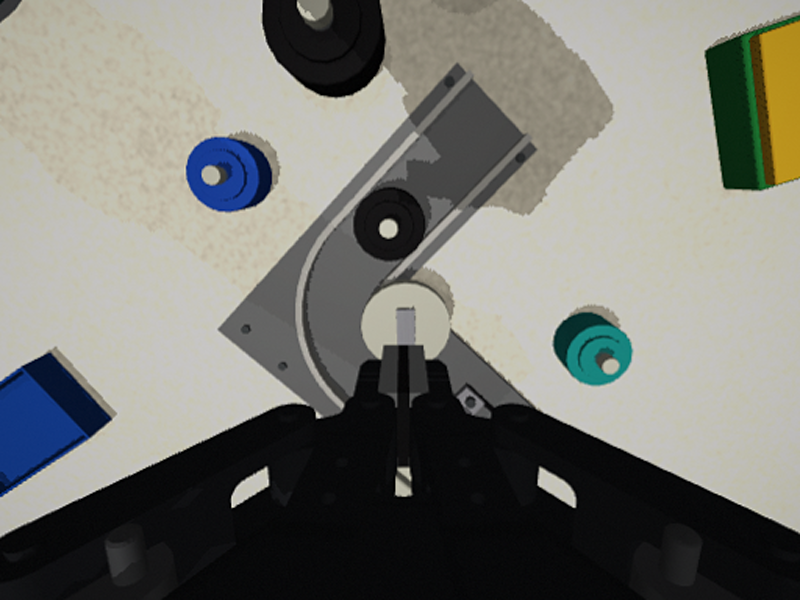

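The wrist picture shows the small black puck with a white cap in the entry lane at about (390,225) of 800x600. The large black look-alike is off the track at (325,30), so the puck in the lane is the carrier. Next I'll enlarge it and fit the track pose in a rectified view.

```bash
cat >> h.py <<'E'
def rectify(c,im,z,x0,x1,y0,y1,res):
    # rows: x decreasing downwards? use u = y1-y (left = +y), v = x1-x
    X,Y=np.meshgrid(np.arange(x1,x0,-res),np.arange(y1,y0,-res),indexing="ij")
    P=np.stack([X,Y,np.full_like(X,z)],-1).reshape(-1,3)
    uv=project(c,P).reshape(*X.shape,2).astype(np.float32)
    return cv2.remap(im,uv[...,0],uv[...,1],cv2.INTER_CUBIC)
E
python3 - <<'E'
from h import *
d=np.load("w1.npz"); im=d["im"]; c={k:d[k] if d[k].ndim else float(d[k]) for k in d.files if k!="im"}
a=cv2.resize(im[90:190,190:310],None,fx=5,fy=5,interpolation=cv2.INTER_CUBIC)[:,:,::-1]
cv2.imwrite("pics/crop_car.png",a)
r=rectify(c,im,0.022,.40,.66,-.02,.30,.0005)
cv2.imwrite("pics/rect22.png",r[:,:,::-1]); print(r.shape)
E
```

```text
(520, 640, 3)
```

View pics/rect22.png

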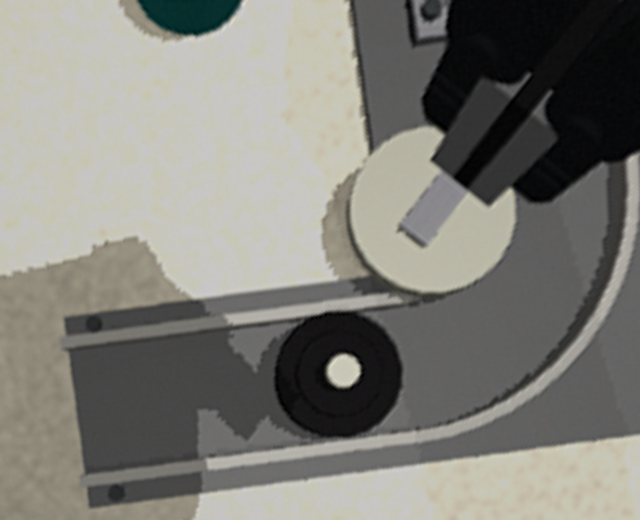

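View pics/crop_car.png

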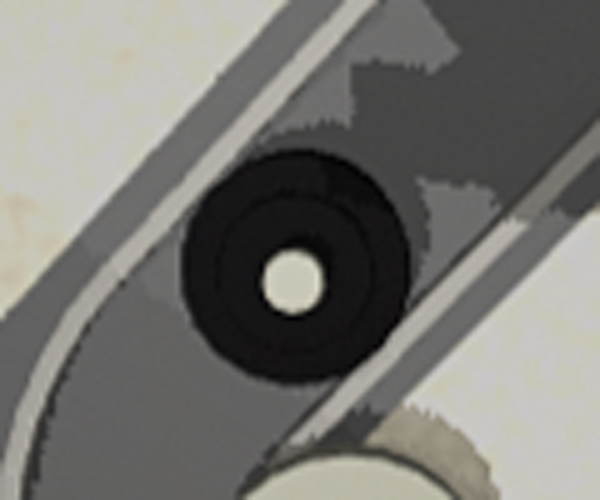

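```bash
python3 - <<'E'
from h import *
from scipy.optimize import minimize
d=np.load("w1.npz"); im=d["im"]; c={k:d[k] if d[k].ndim else float(d[k]) for k in d.files if k!="im"}
g=cv2.GaussianBlur(cv2.cvtColor(im,cv2.COLOR_RGB2GRAY).astype(np.float32),(0,0),1.0)
gx=cv2.Sobel(g,cv2.CV_32F,1,0)/8; gy=cv2.Sobel(g,cv2.CV_32F,0,1)/8
def model(W):
    out=[]
    L=np.linspace(5,168,120)
    for s in (-1,1):
        for w in (32,32+W):
            y=L if s<0 else np.linspace(45,168,90)
            out.append((np.c_[np.full_like(y,s*w),y],np.tile([1.,0],(len(y),1))))
    for r in (122,122+W):
        t=np.radians(np.linspace(180,235,60)); n=np.c_[np.cos(t),np.sin(t)]
        out.append((np.array([90,0])+r*n,n))
    for s in (-1,1):
        x=s*np.linspace(33,32+W-1,15); out.append((np.c_[x,np.full_like(x,170)],np.tile([0,1.],(15,1))))
    return out
def score(p,W=6,z=.022,full=False):
    th=p[2]; A=np.array([[np.cos(th),-np.sin(th)],[np.sin(th),np.cos(th)]]); s=[]
    for P,n in model(W):
        w=P/1000@A.T+p[:2]; nw=n@A.T
        uv=project(c,np.c_[w,np.full(len(w),z)]); uv2=project(c,np.c_[w+nw*.001,np.full(len(w),z)])
        dn=uv2-uv; dn/=np.linalg.norm(dn,axis=1,keepdims=True)
        m=uv.astype(np.float32)
        a=cv2.remap(gx,m[:,0],m[:,1],1)[:,0]; b=cv2.remap(gy,m[:,0],m[:,1],1)[:,0]
        s.append(np.minimum(np.abs(a*dn[:,0]+b*dn[:,1]),15).mean())
    return s if full else -np.sum(s)
best=None
for W in (5,6,7,8):
  for dx in np.arange(-.008,.009,.002):
    for dy in np.arange(-.008,.009,.002):
      for dt in np.radians([3,4.5,6,7.5,9]):
        v=score((.473+dx,.099+dy,dt),W)
        if best is None or v<best[0]: best=(v,W,(.473+dx,.099+dy,dt))
  r=minimize(score,best[2],args=(W,),method="Nelder-Mead",options=dict(initial_simplex=np.array(best[2])+np.array([[0,0,0],[.002,0,0],[0,.002,0],[0,0,.02]])))
  print(W,r.fun,r.x.round(4),np.degrees(r.x[2]),np.round(score(r.x,W,full=True),1))
  if W==6: p=r.x
x,y,th=p
np.save("track.npy",p)
A=np.array([[np.cos(th),-np.sin(th)],[np.sin(th),np.cos(th)]])
r=cv2.resize(im,None,fx=2,fy=2,interpolation=cv2.INTER_CUBIC)[:,:,::-1].copy()
for P,n in model(6):
    w=P/1000@A.T+p[:2]
    for q in project(c,np.c_[w,np.full(len(w),.022)])*2+.5: cv2.circle(r,tuple(int(v) for v in q),0,(0,0,255),-1)
cv2.imwrite("pics/fit1.png",r[100:620,300:760])
for n,q in (("lane",(0,170)),("exit",(90,-90))): print(n,np.array(q)/1000@A.T+p[:2])
# carrier: top collar circle; white cap centroid at z=0.071
hsv=im[90:190,190:310]; m=(hsv.min(2)>150).astype(np.uint8)
n,l,st,ce=cv2.connectedComponentsWithStats(m)
for i in range(1,n):
    if 40<st[i,4]<400: 
        uv=ce[i]+[190,90]; w=ray(c,uv,.071); print(st[i],uv,w.round(4), (A.T@(w[:2]-p[:2])*1000).round(1))
E
```

```text
5 -97.02466157244697 [0.4768 0.0962 0.1332] 7.628934277335747 [14.7 13.7 14.8 12.9 15.  15.   5.8  5.2]
6 -98.44184949944507 [0.4767 0.0962 0.1322] 7.575303882761152 [14.7 14.6 14.8 13.9 15.  15.   5.4  5. ]
7 -96.39355721205769 [0.4773 0.0956 0.1385] 7.935983382942813 [14.8 13.5 14.8 13.4 15.  15.   4.8  5.1]
8 -90.70848070855669 [0.4782 0.0948 0.1489] 8.52978428578995 [14.6  9.2 13.7 10.3 14.7 14.8  7.8  5.5]
lane [0.45426745 0.26472092]
exit [0.57775754 0.0188547 ]
[ 59  44  46  44 204] [272.2745098  155.08333333] [0.4984 0.1492 0.071 ] [28.5 49.7]
[53 51 11 11 99] [248.08080808 146.        ] [0.4715 0.1332 0.071 ] [-0.3 37.3]
[ 50  92  40   8 224] [259.33035714 186.22767857] [0.5192 0.1125 0.071 ] [44.3 10.6]
```

View pics/fit1.png

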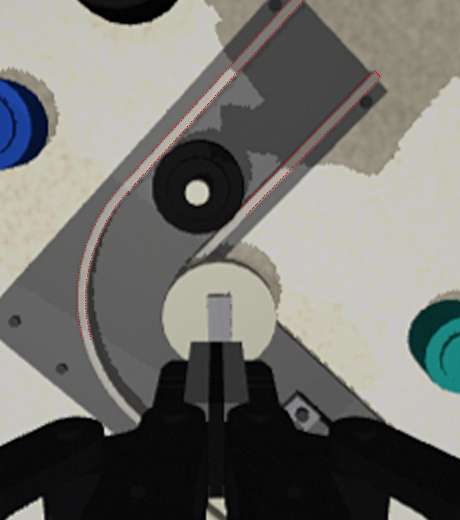

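The overlay fits the rails well. In its axes the carrier sits at (0, 37) mm. The disc reaches about 8 mm into the lane, so a ±15 mm finger clears it. Now I'll descend behind the carrier.

```bash
cat >> h.py <<'E'
TR=np.load("track.npy")
def t2w(x,y):
    th=TR[2]; return TR[:2]+np.array([np.cos(th)*x-np.sin(th)*y,np.sin(th)*x+np.cos(th)*y])/1000
def w2t(w):
    th=TR[2]; d=(np.asarray(w)[:2]-TR[:2])*1000
    return np.array([np.cos(th)*d[0]+np.sin(th)*d[1],-np.sin(th)*d[0]+np.cos(th)*d[1]])
def centre(s):
    """lane centre line, mm; s=0 at bend start"""
    B=90*np.pi/2
    if s<0: return np.array([0,-s])
    if s<B: t=np.pi+s/90; return np.array([90,0])+90*np.array([np.cos(t),np.sin(t)])
    return np.array([90+s-B,-90.])
from scipy.optimize import brentq
def finger(s,gap=41.):
    """finger centre (track mm) and heading (world rad) for carrier at s"""
    C=centre(s); sf=brentq(lambda q:np.linalg.norm(centre(q)-C)-gap,s-gap*1.4,s-gap*.9)
    F=centre(sf); d=C-F; return F,np.arctan2(d[1],d[0])+TR[2]
def ftr():
    f=sense()["ft_force"]; th=TR[2]
    return np.array([np.cos(th)*f[0]+np.sin(th)*f[1],-np.sin(th)*f[0]+np.cos(th)*f[1],f[2]])
ZT=.018
E
python3 - <<'E'
from h import *
q=list(quat_heading(-np.pi/2+TR[2]))
p=t2w(0,93)
move_to([*p,.14],q)
c=get_calibration("wrist"); im=read_camera("wrist"); np.savez("w2.npz",im=im,**c)
cv2.imwrite("pics/w2.png",im[:,:,::-1])
print(servo_line([*p,.045],feed=.12,contact_N=10),ftr().round(2))
print(servo_line([*p,ZT],feed=.04,contact_N=8),ftr().round(2))
im=read_camera("wrist");cv2.imwrite("pics/w3.png",im[:,:,::-1])
s=sense();print(s["clock"],s["eef_pos"],w2t(s["eef_pos"]).round(1))
E
```

```text
False [-0.25 -0.79  0.17]
False [ 0.08 -0.26  0.54]
6.5 [0.46453778 0.18841047 0.01816194] [ 0.1 93. ]
```

View pics/w2.png

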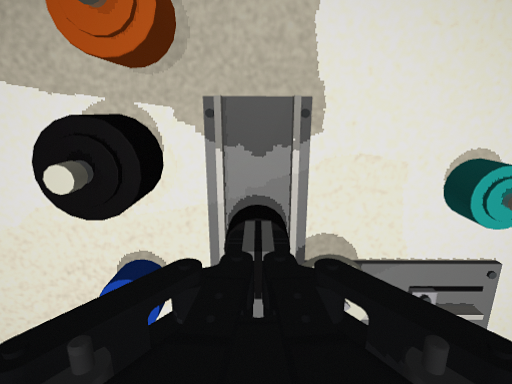

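View pics/w3.png

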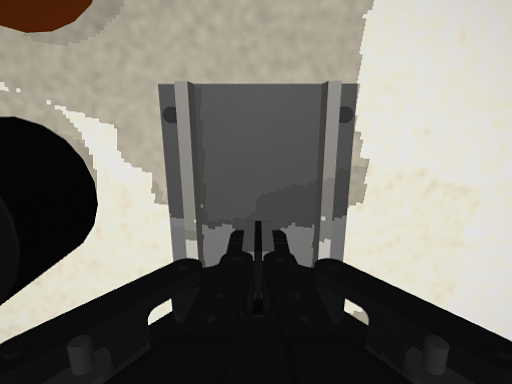

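```bash
cat >> h.py <<'E'
def push(s,feed=.03,lim=15,gap=41.):
    F,a=finger(s,gap); f=ftr(); n=np.hypot(*f[:2])
    r=servo_line([*t2w(*F),ZT],rot=list(quat_heading(a)),feed=feed,contact_N=max(lim-n,4))
    S=sense(); print(f"s={s:.0f} hit={r} F={ftr().round(1)} at {w2t(S['eef_pos']).round(1)} want {F.round(1)} t={S['clock']:.1f}",flush=True)
    return r
E
python3 - <<'E'
from h import *
for s in (-36,-20,-5,8):
    if push(s,lim=12): break
for n in("scene","side"):
    im=read_camera(n);c=get_calibration(n); np.save(n+"_a.npy",im)
    u=project(c,[[.52,.1,.02]])[0].astype(int); k=im[u[1]-60:u[1]+60,u[0]-80:u[0]+80]
    cv2.imwrite(f"pics/{n}_a.png",cv2.resize(k[:,:,::-1],None,fx=4,fy=4,interpolation=cv2.INTER_CUBIC))
E
```

```text
s=-36 hit=False F=[-0.1 -0.2  0.7] at [ 0. 77.] want [ 0. 77.] t=7.2
s=-20 hit=False F=[-0.4  1.   0.3] at [ 0.1 60.9] want [ 0. 61.] t=7.9
s=-5 hit=False F=[0.6 0.2 0.2] at [ 0.  45.9] want [ 0. 46.] t=8.5
s=8 hit=False F=[-0.4 -0.1  0.3] at [ 0.  32.9] want [ 0. 33.] t=9.1
```

View pics/side_a.png

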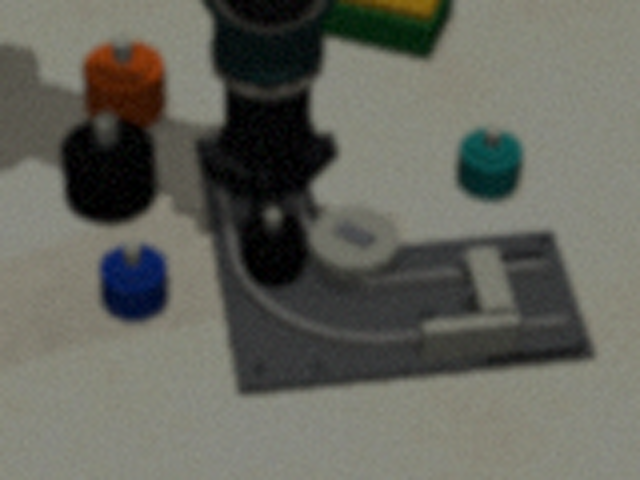

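View pics/scene_a.png

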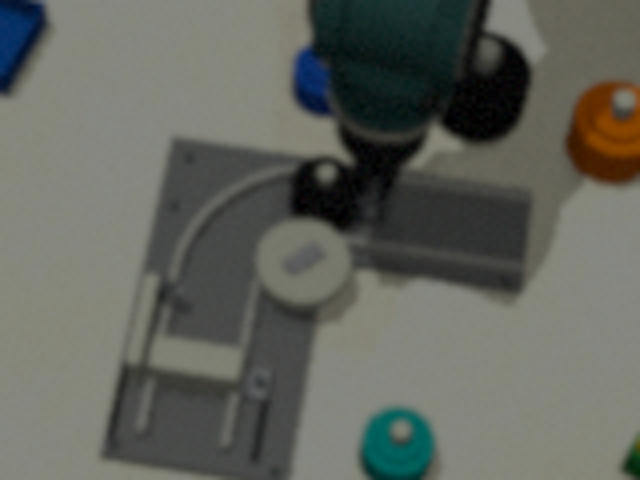

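```bash
python3 - <<'E'
from h import *
for n,pts in (("scene",[(155,337),(245,348)]),("side",[(468,250),(482,312)])):
    c=get_calibration(n);u=project(c,[[.52,.1,.02]])[0].astype(int)
    for p in pts: print(n,w2t(ray(c,np.array(p)/4-.375+[u[0]-80,u[1]-60],.048)).round(1))
for s in np.arange(20,100,12):
    if push(s,lim=16): break
E
```

```text
scene [ 167.6 -123.6]
scene [164.3 -49.7]
side [162.9 -56.5]
side [ 159.  -131.9]
s=20 hit=False F=[-0.2  0.8  0.6] at [-0.  20.8] want [ 0.  21.1] t=9.8
s=32 hit=False F=[1.4 6.  0.6] at [ 0.5 10.2] want [0.  9.3] t=10.3
s=44 hit=True F=[ 0.2 -1.2  0.7] at [1.  5.7] want [ 0.  -2.6] t=10.6
```

```bash
cat >> h.py <<'E'
def snap(tag):
    o=[]
    for n in("scene","side"):
        im=read_camera(n);c=get_calibration(n); np.save(f"{n}_{tag}.npy",im)
        u=project(c,[[.53,.08,.02]])[0].astype(int); k=im[u[1]-50:u[1]+50,u[0]-65:u[0]+65]
        o.append(cv2.resize(k[:,:,::-1],None,fx=3,fy=4*.75,interpolation=cv2.INTER_CUBIC))
    cv2.imwrite(f"pics/{tag}.png",np.hstack(o))
E
python3 -c "
from h import *
snap('b'); print(ftr(),sense()['clock'])"
```

```text
[ 0.31669494 -0.54786146 -0.75794667] 10.6833
```

View pics/b.png

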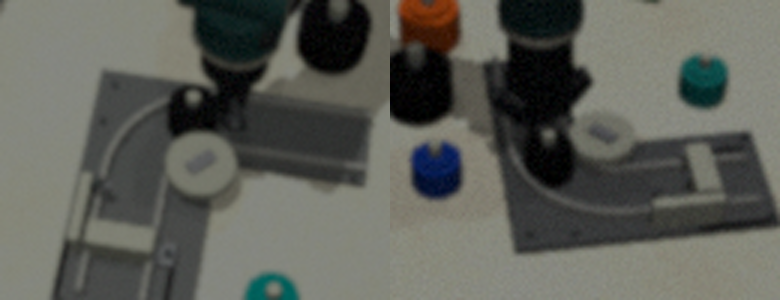

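The carrier is nosing into the disc, and the trip looks like the impact of meeting the preloaded disc at 30 mm/s. I'll continue slower.

```bash
python3 - <<'E'
from h import *
for s in (38,44,50,56,64,72):
    if push(s,feed=.012,lim=18): break
E
```

```text
s=38 hit=False F=[1.4 8.3 0.2] at [0.4 4.6] want [0.  3.3] t=11.1
s=44 hit=False F=[ 3.4 13.   2.2] at [ 0.9 -0.6] want [ 0.  -2.6] t=11.7
s=50 hit=False F=[ 2.4 14.5  2.4] at [ 1.1 -6.3] want [ 0.4 -8.6] t=12.4
s=56 hit=True F=[ 0.  -0.3 -0.3] at [ 1.2 -6.8] want [  1.2 -14.6] t=12.6
```

Force climbs while its direction points well outward of the tangent, so the carrier is being wedged against the outer rail. I'll back off, raise the tip just above the rails, and push along the carrier's tangent turned slightly inward.

```bash
cat >> h.py <<'E'
ZT=.025
def pose2(s,delta,gap=41.):
    B=90*np.pi/2; C=centre(s); h=-np.pi/2+np.clip(s/90,0,np.pi/2)+np.radians(delta)
    return C-gap*np.array([np.cos(h),np.sin(h)]),h+TR[2]
def push2(s,delta,feed=.012,lim=17,gap=41.):
    F,a=pose2(s,delta,gap); n=np.hypot(*ftr()[:2])
    r=servo_line([*t2w(*F),ZT],rot=list(quat_heading(a)),feed=feed,contact_N=max(lim-n,4))
    S=sense(); f=ftr(); h=a-TR[2]; e=w2t(S['eef_pos'])-F
    print(f"s={s:.0f} hit={r} |F|={np.hypot(*f[:2]):.1f} along={-f[:2]@[np.cos(h),np.sin(h)]:.1f} inward={-f[:2]@[-np.sin(h),np.cos(h)]:.1f} Fz={f[2]:.1f} err={e.round(1)} t={S['clock']:.1f}",flush=True)
    return r
E
python3 - <<'E'
from h import *
S=sense(); p=w2t(S["eef_pos"]); servo_line([*t2w(p[0]-1,p[1]+8),ZT],feed=.06)
print(push2(46,3,feed=.06,gap=50,lim=8), ftr().round(1))
snap("c")
for s in (46,49,52,56):
    if push2(s,3): break
E
```

```text
s=46 hit=False |F|=1.5 along=-0.5 inward=-1.5 Fz=-0.2 err=[ 0.2 -0.1] t=13.4
False [ 1.5  0.3 -0.2]
s=46 hit=False |F|=0.8 along=-0.2 inward=-0.8 Fz=-0.2 err=[-0.   0.1] t=14.4
s=49 hit=False |F|=5.2 along=4.6 inward=-2.4 Fz=0.2 err=[-0.2  0.3] t=14.8
s=52 hit=False |F|=9.0 along=8.4 inward=-3.2 Fz=2.0 err=[-0.2  0.8] t=15.2
s=56 hit=False |F|=7.9 along=7.4 inward=-2.8 Fz=1.2 err=[-0.2  0.8] t=15.8
```

View pics/c.png

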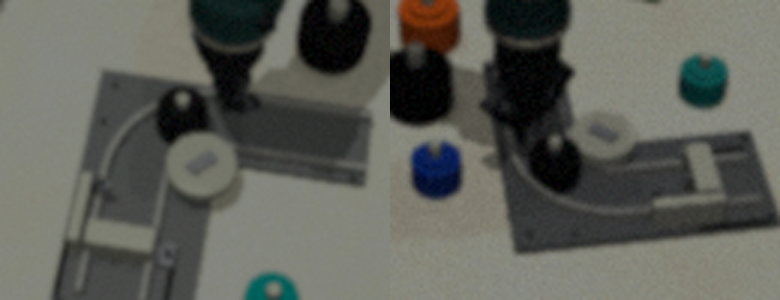

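Much better: about 8 N with the carrier moving. I'll go on round the bend.

```bash
python3 - <<'E'
from h import *
for s in (62,69,76,83,90,98,106,114,122):
    if push2(s,4,feed=.015,lim=17): break
snap("d")
E
```

```text
s=62 hit=False |F|=8.6 along=7.9 inward=-3.4 Fz=0.7 err=[-0.5  0.7] t=16.4
s=69 hit=False |F|=7.0 along=6.3 inward=-2.9 Fz=0.5 err=[-0.5  0.5] t=17.1
s=76 hit=False |F|=7.9 along=7.2 inward=-3.3 Fz=1.3 err=[-0.7  0.5] t=17.7
s=83 hit=False |F|=6.7 along=6.4 inward=-1.8 Fz=0.9 err=[-0.7  0.3] t=18.4
s=90 hit=False |F|=4.8 along=4.3 inward=-2.2 Fz=0.7 err=[-0.7  0.2] t=19.1
s=98 hit=False |F|=4.6 along=4.4 inward=-1.4 Fz=1.0 err=[-0.8  0.1] t=19.8
s=106 hit=False |F|=2.4 along=2.4 inward=-0.4 Fz=-1.5 err=[-0.2 -0.2] t=20.6
s=114 hit=False |F|=0.7 along=-0.1 inward=0.7 Fz=0.1 err=[ 0.3 -0.2] t=21.3
s=122 hit=False |F|=0.6 along=0.5 inward=-0.3 Fz=-0.7 err=[ 0.2 -0.1] t=22.1
```

View pics/d.png

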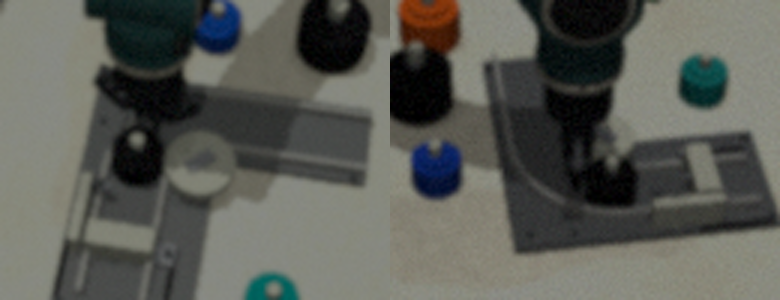

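```bash
python3 - <<'E'
from h import *
for s,d in ((132,2),(142,0),(147,0),(152,0),(157,0),(162,0),(167,0),(172,0)):
    if push2(s,d,feed=.015 if s<148 else .010,lim=14): break
snap("e")
E
```

```text
s=132 hit=False |F|=0.9 along=0.9 inward=0.1 Fz=0.4 err=[ 0.1 -0.1] t=23.1
s=142 hit=False |F|=0.4 along=-0.1 inward=-0.4 Fz=0.3 err=[ 0.2 -0.1] t=23.9
s=147 hit=False |F|=0.4 along=-0.2 inward=-0.4 Fz=0.5 err=[0.2 0. ] t=24.4
s=152 hit=False |F|=2.5 along=1.9 inward=1.6 Fz=0.8 err=[ 0.  -0.1] t=25.0
s=157 hit=False |F|=6.0 along=5.3 inward=2.9 Fz=1.4 err=[-0.7 -0.5] t=25.7
s=162 hit=False |F|=8.4 along=7.3 inward=4.0 Fz=1.5 err=[-1.  -0.6] t=26.3
s=167 hit=False |F|=6.0 along=5.5 inward=2.2 Fz=-0.1 err=[-0.9 -0.4] t=27.0
s=172 hit=False |F|=5.5 along=5.2 inward=2.0 Fz=-1.7 err=[-0.5 -0.2] t=27.6
```

View pics/e.png

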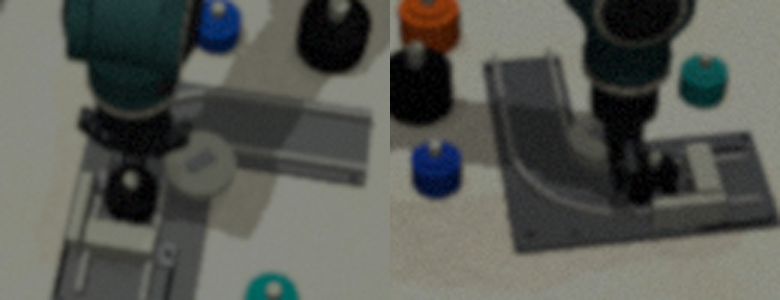

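```bash
python3 - <<'E'
from h import *
for s in (175,178,181,184,187,190,193):
    if push2(s,0,feed=.006,lim=14): break
    if np.hypot(*ftr()[:2])>11: break
snap("f")
E
```

```text
s=175 hit=False |F|=0.7 along=0.7 inward=0.2 Fz=-1.4 err=[0.3 0.2] t=28.4
s=178 hit=False |F|=0.1 along=-0.0 inward=0.1 Fz=-0.1 err=[0.1 0. ] t=29.0
s=181 hit=False |F|=0.4 along=0.2 inward=-0.3 Fz=-0.1 err=[-0.  0.] t=29.7
s=184 hit=False |F|=0.7 along=0.4 inward=0.6 Fz=-0.1 err=[0. 0.] t=30.3
s=187 hit=True |F|=0.6 along=-0.6 inward=0.0 Fz=0.6 err=[-2.6 -0.2] t=30.8
```

View pics/f.png

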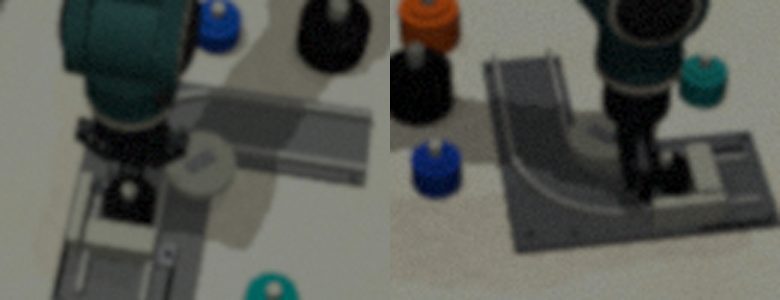

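The force jumped within 1 mm at s≈185, which is where the roller contact predicted home would be. I'll do one more gentle press, stopping at small force steps, to confirm the hard stop. Then back away and look.

```bash
python3 - <<'E'
from h import *
for s in (184.5,185,185.5,186,186.5,187):
    push2(s,0,feed=.004,lim=16)
    if np.hypot(*ftr()[:2])>9: break
dwell(.3); print(ftr().round(1))
# back away straight along -x
F,a=pose2(170,0,41); servo_line([*t2w(*F),ZT],feed=.04)
servo_line([*t2w(F[0]-5,F[1]),.16],feed=.15)
# view from the other side: camera ahead, looking back/down at dock
c=get_calibration("wrist"); S=sense(); print(S["clock"],w2t(S["eef_pos"]))
snap("g")
T=R.from_quat(quat_heading(np.pi/2+TR[2])); off=np.array([-.001,-.065,-.143]); look=np.array([0,.258,.966])
tgt=np.array([*t2w(140,-95),.03]); v=T.apply(look); cam=tgt-v*(.27/-v[2]); tcp=cam-T.apply(off)
print("view tcp",tcp.round(3),ik(list(tcp),list(T.as_quat())))
for hd in (0,np.pi/2,-np.pi/2,np.pi):
    T=R.from_quat(quat_heading(hd+TR[2])); v=T.apply(look); cam=tgt-v*(.30/-v[2]); tcp=cam-T.apply(off)
    print(hd,w2t(tcp).round(0),tcp.round(3),ik(list(tcp),list(T.as_quat())))
E
```

```text
s=184 hit=False |F|=0.3 along=-0.3 inward=0.0 Fz=0.6 err=[0. 0.] t=31.3
s=185 hit=False |F|=3.8 along=3.5 inward=1.4 Fz=1.9 err=[-0.3 -0. ] t=31.5
s=186 hit=False |F|=7.2 along=7.2 inward=0.7 Fz=3.4 err=[-0.7 -0. ] t=31.8
s=186 hit=False |F|=10.0 along=10.0 inward=-0.6 Fz=4.6 err=[-1.2 -0.1] t=32.1
[-10.2  -0.9   5.1]
33.9917 [ 72.18524263 -89.9586211 ]
view tcp [0.628 0.013 0.157] [ 0.65401247  0.76417809 -1.0867176   1.64733638  0.72218492  1.18501046
  2.66641087]
0 [125. -94.] [0.613 0.019 0.187] [-0.05994527  0.44003687 -0.02889336  1.68720757  0.01449109  1.01455617
  1.60927123]
1.5707963267948966 [ 139. -110.] [0.629 0.005 0.187] [ 0.6665751   0.72106233 -1.08605112  1.62044166  0.67157618  1.21905984
  2.713814  ]
-1.5707963267948966 [141. -80.] [0.627 0.036 0.187] [-0.31682094  0.47698739  0.28457075  1.65678101 -0.15097037  1.02943166
  0.14786264]
3.141592653589793 [155. -96.] [0.643 0.021 0.187] [-0.77773616  0.74962615  1.0812799   1.63148808 -0.70192249  1.19804077
 -0.97598485]
```

View pics/g.png

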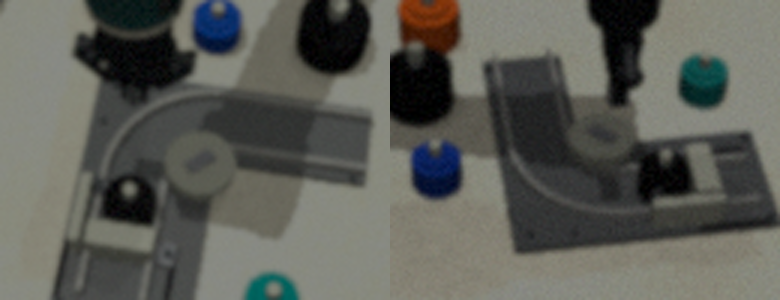

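```bash
python3 - <<'E'
from h import *
q=list(quat_heading(-np.pi/2+TR[2])); p=t2w(158,-155)
move_to([*p,.17],q); 
c=get_calibration("wrist"); im=read_camera("wrist"); cv2.imwrite("pics/w5.png",im[:,:,::-1])
np.savez("w5.npz",im=im,**c)
r=rectify(c,im,.048,*(lambda P:(P[0]-.07,P[0]+.06,P[1]-.06,P[1]+.06))(t2w(145,-90)),.00025)
cv2.imwrite("pics/w5r.png",r[:,:,::-1])
# cap in track frame
m=(im.min(2)>140).astype(np.uint8); n,l,st,ce=cv2.connectedComponentsWithStats(m)
for i in range(1,n):
    t=w2t(ray(c,ce[i],.071))
    if 80<st[i,4]<900: print(st[i],ce[i].round(1),t.round(1))
for d in tip_of("wrist","carrier_mid"): print(d["confidence"],w2t(to_world(c,np.array(d["centre"]))).round(1),to_world(c,np.array(d["centre"])).round(3))
print(sense()["clock"])
E
```

```text
[313  68  33   7 230] [329.1  71. ] [213.4 -60.4]
[224 143  28   6 112] [236.5 145.8] [ 140.  -118.8]
[297 143  44   7 231] [318.4 146.1] [ 208.4 -118.9]
[148 299  24  26 283] [159.6 311.6] [  61.8 -280.7]
[253 299  10  19 173] [257.5 308. ] [ 157.7 -276.5]
[344 299  24  26 294] [355.5 311.3] [ 253.7 -279.9]
0.65 [133.  -84.8] [0.62  0.03  0.032]
35.4417
```

View pics/w5.png

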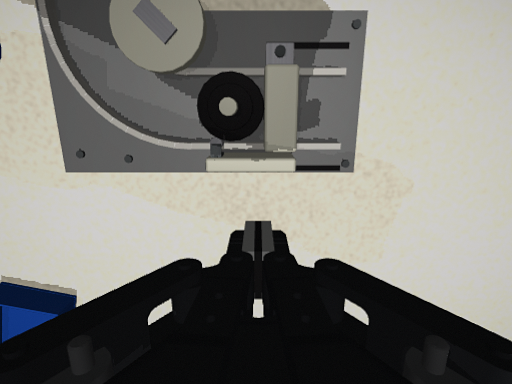

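View pics/w5r.png

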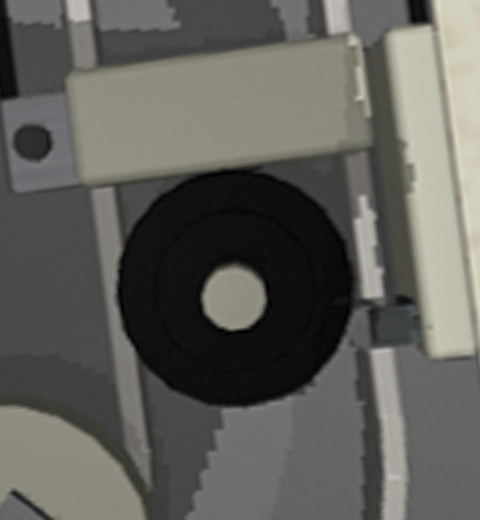

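```bash
python3 - <<'E'
from h import *
d=np.load("w5.npz"); im=d["im"]; c={k:d[k] if d[k].ndim else float(d[k]) for k in d.files if k!="im"}
# profile along track x through carrier centre at several y, z=.048
g=cv2.cvtColor(im,cv2.COLOR_RGB2GRAY).astype(np.float32)
xs=np.arange(96,175,1.0)
for y in (-86,-88,-90,-92,-94):
    P=np.array([[*t2w(x,y),.048] for x in xs]); uv=project(c,P).astype(np.float32)
    v=cv2.remap(g,uv[:,0],uv[:,1],cv2.INTER_CUBIC)[:,0]
    print(y,"rear",v[:16].astype(int),"front",[(int(x),int(a)) for x,a in zip(xs,v) if 156<x<170])
P=rectify(c,im,.048,*(lambda P:(P[0]-.02,P[0]+.02,P[1]-.03,P[1]+.03))(t2w(163,-88)),.0001)
cv2.imwrite("pics/w5z.png",P[:,:,::-1])
E
```

```text
-86 rear [111 111 111 112 111 112 116  98  29   8  12  14  13  13  15  15] front [(157, 14), (158, 15), (159, 15), (160, 16), (161, 16), (162, 0), (163, 49), (164, 105), (165, 123), (166, 139), (167, 141), (168, 140), (169, 140)]
-88 rear [110 111 111 111 111 112 113 119  35   6  13  13  13  13  12  15] front [(157, 16), (158, 14), (159, 15), (160, 15), (161, 16), (162, 5), (163, 32), (164, 103), (165, 122), (166, 139), (167, 142), (168, 139), (169, 140)]
-90 rear [111 111 110 112 112 111 113 113  54  12  10  12  13  13  13  13] front [(157, 15), (158, 13), (159, 14), (160, 14), (161, 15), (162, 2), (163, 48), (164, 105), (165, 123), (166, 138), (167, 140), (168, 140), (169, 140)]
-92 rear [112 111 111 112 112 112 113 116  91  17   9  14  12  14  14  13] front [(157, 14), (158, 14), (159, 15), (160, 15), (161, 12), (162, 8), (163, 51), (164, 105), (165, 122), (166, 137), (167, 140), (168, 140), (169, 140)]
-94 rear [111 112 113 111 113 112 112 119  93  27  11  12  12  13  13  14] front [(157, 15), (158, 14), (159, 13), (160, 14), (161, 10), (162, 15), (163, 52), (164, 103), (165, 121), (166, 138), (167, 141), (168, 140), (169, 140)]
```

View pics/w5z.png

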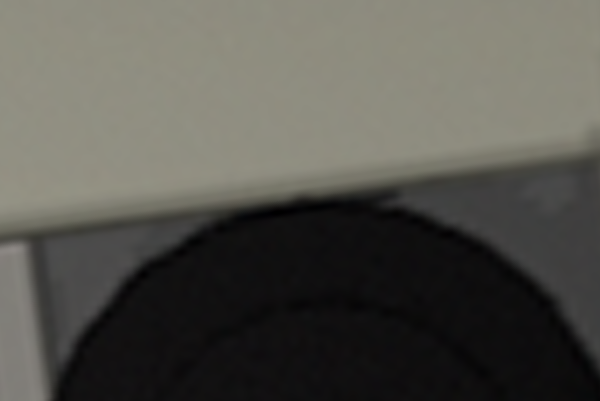

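The rim touches the stop with no gap: rear edge at x≈103.8 mm, plus 60 mm gives ≈163.8, against a stop edge at about 163.3. Bystanders weren't touched and the arm is clear, so I'm handing in.

```bash
python3 - <<'E'
from h import *
s=sense(); print(s["clock"],s["eef_pos"],ftr().round(1)); print(hand_in())
E
```

```text
35.4417 [ 0.65352782 -0.03647679  0.16993087] [ 0.8  0.5 -1.3]
the job is handed in; nothing more can be done
None
```

I pushed the small black carrier with shut fingers round the bend past the disc, past the sprung catch and home against the dock stop. The arm then backed clear and I handed the job in at about 35 s.

**Checks that passed**
- **Hard stop:** the force jumped within 1 mm at about 44 mm beyond the bend's end. That is where the catch contact, met about 34 mm earlier, predicted home. A second press to about 10 N met the same stop.
- **Carrier seated:** a wrist picture taken after backing away shows the carrier's rim touching the stop face, with no visible gap (under about 1 mm). The pin itself is hidden, so "flush" is inferred from this rather than seen.
- **Forces:** readings at the end of each move were at most about 15 N. The push stopped itself three times on its limits of 14–18 N.

**What went less well**
- **Disc:** my first push direction wedged the carrier against the outer rail. After two stops there I changed to pushing along the tangent with the tip just above the rails, and the disc then passed at about 9 N.
- **Peak force:** I did not record force during the moves, so I can't show the exact peaks. From the stop limits I believe they stayed under 25 N.
- **Bystanders:** I never went near the rack, tray or box, but I did not measure their positions again at the end.

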